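Prise open the specimen box and press the re-glued strip

TASK

Take the cranked spatula from its fork stand and, with its thin blade in the slot under the front lip, prise up the lid of the pine specimen box and swing it back until it stands open by itself. Then lay the flat of the blade along the pale cross-marked repair strip on the cork floor, centred on the cross with the handle upright, and press it down lightly, about 4 newtons and never hard; finish while still holding the spatula there, with the blade bearing on the strip alone. Leave the bottle, tin, hand lens and calipers where they are.

Things in the scene. Friction and masses are not known exactly. Their poses are not given: they have to be found in the camera images.
- spatula: Loose cranked spatula, about 90 g, upright in the stand. Origin: shank axis, blade underside. z up the handle, x along the blade to its tip. Flat steel blade 12 mm wide, 3 mm thick (z 0 to 3), x -4 to +44 mm. Round shank 8 mm thick; brass collar 26 mm across at z 75 to 81 mm; wooden handle 16 x 16 mm square, faces along x and y, z 81 to 151 mm.
- grip (a point): Point on the handle's axis where to grip it, 121 mm above the blade's underside; axes as the spatula's.
- blade (a point): Centre of the blade's underside, 24 mm from the shank's axis; the point to be put on the strip's cross. Axes as the spatula's.
- stand: Fixed wooden stand, origin at its underside, below the hanging shank. Two brass prongs 18 mm apart, tops at z = 95 mm, run along x beside the shank and are open towards +x; the collar rests on them, the blade hangs 20 mm above the desk, pointing to about +x. Nothing of it is higher than 95 mm. Lift the spatula straight up 90 mm: the blade passes between the prongs.
- box: Fixed pine box, 130 (x) by 160 (y) by 50 mm high, walls 6 mm; origin at the centre of its underside, x from front to hinge. Cork floor at z = 12 mm, two 24 mm cork discs, 6 mm high, at x = 42, y = -52 and +52 mm. Outside the front a moulding (x -83 to -65 mm, top at z = 38 mm): the slot for the blade lies between it and the lid's lip, z 38 to 50 mm, 17 mm deep.
- lid (a joint): Angle of the box's lid: 0 shut, grows as it opens, 1.9 fully back. Lid 147 mm from hinge to front edge, 164 mm wide, 8 mm thick, 140 g; stiff hinge that stays where it is left, about 2 N at the lip to lift.
- lid_hinge (a point): Centre of the hinge line, on the lid's underside at the box's far rim, 50 mm above the desk. Its axes turn with the lid: y along the hinge line, -x from the hinge to the front edge.
- lid_lip (a point): Middle of the lid's front edge on its underside, 147 mm from the hinge, 17 mm in front of the box's front wall; moves and turns with the lid.
- strip: Pale wooden strip in a thin dark frame on the box's floor, hidden while the lid is shut: 36 (x) by 16 mm (y), marked with a fine dark cross at its centre. Origin: centre of its top face, 22 mm above the desk when free; z up, x along its length, within 0.6 rad of the box's x. Springy: sinks straight down 1 mm per 0.8 N, stops at 8 mm.
- bottle: Amber glass bottle, 52 mm across, 100 mm high, loose; leave alone. Origin at the centre of its underside.
- tin: Round aluminium collecting tin, 70 mm across, 58 mm high, loose; leave alone. Origin at the centre of its underside.
- lens: Hand lens lying flat, brass rim 73 mm across, bone handle along its -y to 137 mm from the lens centre, loose; leave alone. Origin under the lens centre.
- calipers: Brass calipers lying open, 160 mm long along x, 8 mm high, loose; leave alone. Origin under the pivot.
Things that resemble listed ones, but are neither listed nor needed, are in the scene too. Leave any pink look-alike of the spatula alone.

How it is judged:
On the way, in this order (a step that is already met when the one before it is completed fails the run):
1. the spatula is lifted clear of its stand in the gripper (height (world z) of spatula above 0.04 m and contact force between spatula and the fingers above 2 N and contact force between spatula and stand below 0.1 N), for 0.1 s.
2. the lid is being prised up by the spatula, not by the gripper (value of joint lid between 0.25 and 1.2 rad and contact force between spatula and box above 0.3 N and contact force between the fingers and box below 0.1 N), for 0.05 s.
3. the lid stands open by itself (value of joint lid above 1.3 rad and contact force between each of spatula, the arm and box below 0.1 N), for 0.2 s.
At the end, for the whole second after the job is handed in: The gripper holds the spatula still, its blade pressing the strip with 1.5 to 8 N, the blade's centre within 8 mm of the cross, the blade within 10 degrees of the strip's length, the handle within 8 degrees of upright, the spatula not bearing on the box; the lid stands open by more than 1.3 rad (contact force between spatula and strip between 1.5 and 8 N and horizontal distance between blade and strip below 0.008 m and angle between the x axis of spatula and the x axis of strip, either way round below 0.17 rad and angle between spatula's own z axis and vertical below 0.14 rad and contact force between spatula and the fingers above 2 N and contact force between spatula and box below 0.5 N and linear speed of spatula below 0.02 m/s and value of joint lid above 1.3 rad); the arm keeps its last pose, push and grip.
It fails at once if the strip is pressed hard (over 16 N) (contact force between anything else and strip above 16 N).
It fails at once if the bottle is disturbed (distance of bottle from where it was at the start of the episode above 0.03 m or angle between bottle's own z axis and vertical above 0.5 rad).
It fails at once if the tin is disturbed (distance of tin from where it was at the start of the episode above 0.03 m or angle between tin's own z axis and vertical above 0.5 rad).
It fails at once if the hand lens is disturbed (distance of lens from where it was at the start of the episode above 0.03 m).
It fails at once if the calipers are disturbed (distance of calipers from where it was at the start of the episode above 0.03 m).
It also fails if it takes over 58 s, if anything falls off the work surface, if the arm or the gripper's body presses on something with over 40 N, if the wrist force passes 120 N, or if a joint passes its speed limit or range.

ROBOT

A 7-joint arm with a two-finger parallel gripper is mounted at the origin on the work surface. World frame = base frame: x ahead of the robot, y to its left, z up, the work surface at z = 0. Lengths are in m, angles in rad, forces in N, time in s.
With the tool pointing down it reaches from about 0.425 to 0.925 m from the base axis. Payload 6.8 kg.
Tool frame: the origin (TCP) lies on the front face of the gripper's body, between the roots of the fingers; the fingertips stand 73 mm ahead of it and the grasp point (between the pads) lies 54 mm ahead of it; z points along the fingers, y is the direction in which the jaws open and shut (so a half turn about z gives the same grasp; the last joint's range is limited). The gripper opens to 85 mm and grips with 20 to 120 N. Pads are 22 mm wide; open, the fingers measure 114 mm over their backs; the gripper's body (76 mm by 85 mm) begins 54 mm behind the grasp point. The pads swing forward as they close: fully open they stand 13 mm farther back than shut.
Start: joints at [1.075, 0.477, 0.022, 1.555, -0.011, 1.109, -0.083], TCP at [0.255, -0.625, 0.304] pointing down, gripper open.
Joint ranges: [-2.96, 2.96], [-0.34, 2.1], [-1.41, 1.46], [0.24, 2.44], [-1.37, 4.51], [0.17, 1.92], [-2.96, 2.96]. Speed limits (rad/s): [2.39, 2.39, 3.14, 3.14, 3.14, 3.14, 3.14].

INTERFACE

Orientations are given as [roll, pitch, yaw] about the fixed x, y, z axes, in that order (R = Rz(yaw) Ry(pitch) Rx(roll)).
In Python, from plant import bot gives the robot as it stands.
- The arm moves only by the tool jog_arm, never from a script. Its argument "rows" is a list of rows, each an object of numbers: "x", "y", "z": the shift along the tool's x, y, z in m; "rx", "ry", "rz": the turn, a rotation vector about the tool's x, y, z in rad. A call has 1 to 12 rows; each row shifts and turns the pose as measured when the row begins, along the tool's axes as they then stand; what a row does not reach is not made up. A row lasts 1/8 s, in which the tool goes at most 62.5 mm and 10.7 degrees, less where a joint would pass 70% of its speed; a pose out of reach is approached as far as the arm can. A call is refused whole if a number of a shift passes 0.0625 or a number of a turn 0.188, either way. A call with a gripper value outside its range is refused whole. "jaw" is the opening, from 0 (shut) to 1 (fully open), set as the call begins (left out, the last holds). The fingers move at their own pace and stop on an object; "newtons" is the grip in N (left out, the last holds). Time passes only in rows, so rows that do not move let the fingers close. It gives the time, the measured TCP pose, the force and the opening at its end, in the units of the state.
- bot.sense(): the state, without advancing time (a new reading comes with each control period).
- bot.snapshot(name): name is "scene" or "top" or "wrist"; returns the picture (400x640x3 uint8, red, green, blue); there is no depth.
- bot.camera_params(name): a dict with "fx", "fy", "cx", "cy" (pixels), "T" (4x4, takes a point from camera to world coordinates); the wrist camera has in their place "T_tool_cam" (4x4, takes a point from camera to tool coordinates, whose origin is the TCP and whose axes are the flange's). Camera axes: x right, y up, looking along -z (the intrinsics and any distortion apply to the point x, -y, -z); pixel columns grow to the right and rows downward; lengths in m; the calibration is good to about 2 mm. A picture is of the moment at which its call begins: read the wrist's pose just before it. camera_params takes no time and is no camera call.
- bot.sign_off(): hands the job in, once; it reports no verdict.
Trained networks look in the newest picture that a camera, given by its name, has taken for a name from the list of things; names that differ only in an ending like _2 or _b are one class to them, and where a whole thing is asked for, a point or a joint stands for the part that bears it (a point fixed in the world has none). Each returns a list of dicts, best first, with "p" (0 to 1); they miss things now and then, are a little off and sometimes report something else, mostly with a low value. They report only what shows in the picture. A call takes as long as a camera call. They do not tell look-alikes from the thing itself.
- bot.recognise(name, camera): "box" ([left, top, right, bottom] in pixels, round what is visible of it).
- bot.trace(name, camera): "region" (400x640 bool, what is visible of it) and "box" ([left, top, right, bottom] in pixels, round what is visible of it).
The state is a dict: "time": time; "joints": joint angles; "dq": joint speeds; "joint_efforts": joint torques, N m; "eef_pos": TCP position; "ee_rot": TCP orientation; "wrist_force": force on the tool from outside, world axes, zero at the start; "moment": the same for the moment, N m; "finger_gap": finger opening in m.
Only numpy, scipy, OpenCV 4.12 (cv2) and the standard library are available. Lean on these libraries where they do the work, as an engineer would, in place of code of your own. Each camera call takes 0.05 s, during which the arm holds its last target. There are 200 camera calls.

## Working session

There is one attempt and no reset: what is moved stays moved. The work goes in short steps, Python scripts to look and compute and a tool call to move; the robot and the scene stay as the last step left them, time stands still between calls to the robot, and variables do not carry over. Pictures are saved under pics/ and viewed, about 8 in all and at most 12, crops included, and the job is handed in when it is done.

Besides the shell and the picture viewer there is one more tool, called after "Emit:" by a JSON object that holds its "name" and its "arguments", one argument or row to a line. jog_arm: Moves the arm, as the interface text tells. Its arguments: {"type":"object","properties":{"rows":{"type":"array","items":{"type":"object","properties":{"x":{"type":"number"},"y":{"type":"number"},"z":{"type":"number"},"rx":{"type":"number"},"ry":{"type":"number"},"rz":{"type":"number"}}}},"jaw":{"type":"number"},"newtons":{"type":"number"}},"required":["rows"]}

```bash
ls; mkdir -p pics; python3 - <<'E'
from plant import bot
import cv2,numpy as np
s=bot.sense(); print({k:np.round(v,3).tolist() for k,v in s.items()})
for c in ("scene","top"):
    im=bot.snapshot(c); cv2.imwrite(f"pics/{c}0.png",im[:,:,::-1]); p=bot.camera_params(c)
    print(c,{k:np.round(v,4).tolist() for k,v in p.items()})
    for n in ("spatula","stand","box","lid","bottle","tin","lens","calipers"):
        print(n,[(np.round(d["box"]).astype(int).tolist(),round(d["p"],2)) for d in bot.recognise(n,c)[:3]])
print({k:np.round(v,4).tolist() for k,v in bot.camera_params("wrist").items()})
E
```

```text
pics
{'time': 0.0, 'joints': [1.075, 0.478, 0.022, 1.556, -0.011, 1.109, -0.083], 'dq': [-0.001, -0.0, -0.0, 0.001, 0.0, -0.0, -0.0], 'joint_efforts': [-0.0, -59.645, 1.608, -28.119, 0.012, 0.009, 0.0], 'eef_pos': [0.255, -0.624, 0.303], 'ee_rot': [-3.14, 0.0, 0.388], 'wrist_force': [0.309, -1.027, -0.321], 'moment': [0.051, 0.02, 0.002], 'finger_gap': 0.085}
scene {'fx': 514.2272, 'fy': 514.2272, 'cx': 316.2611, 'cy': 203.8291, 'T': [[-0.5437, -0.6464, 0.5353, 1.2671], [0.8391, -0.4054, 0.3627, 0.482], [-0.0175, 0.6464, 0.7628, 1.1592], [0.0, 0.0, 0.0, 1.0]]}
spatula [([383, 241, 404, 289], 0.89), ([355, 264, 363, 314], 0.89), ([406, 214, 421, 261], 0.56)]
stand [([371, 250, 412, 300], 0.83)]
box [([227, 170, 299, 231], 0.85)]
lid [([228, 170, 300, 221], 0.88)]
bottle [([284, 235, 306, 270], 0.97)]
tin [([328, 185, 352, 219], 0.59)]
lens [([479, 277, 542, 330], 0.74)]
calipers [([203, 150, 229, 185], 0.53)]
top {'fx': 508.373, 'fy': 508.373, 'cx': 318.4053, 'cy': 202.4456, 'T': [[0.0104, 0.9872, -0.1593, 0.2634], [-0.9999, 0.011, 0.003, -0.002], [0.0047, 0.1592, 0.9872, 1.879], [0.0, 0.0, 0.0, 1.0]]}
spatula [([259, 165, 265, 174], 0.6), ([246, 187, 257, 198], 0.57), ([242, 222, 253, 231], 0.4)]
stand [([242, 189, 262, 212], 0.6), ([243, 187, 256, 199], 0.32)]
box [([346, 181, 397, 233], 0.68), ([241, 189, 263, 210], 0.24)]
lid [([344, 183, 393, 231], 0.77)]
bottle [([313, 167, 326, 183], 0.61)]
tin [([308, 231, 326, 246], 0.54)]
lens [([152, 215, 197, 238], 0.98)]
calipers [([420, 205, 451, 241], 0.52)]
{'fx': 338.4778, 'fy': 338.4778, 'cx': 316.5956, 'cy': 197.6257, 'T_tool_cam': [[0.0008, 0.9617, 0.2742, 0.0696], [1.0, -0.0006, -0.001, -0.0001], [-0.0008, 0.2742, -0.9617, -0.0711], [0.0, 0.0, 0.0, 1.0]]}
```

```bash
python3 - <<'E'
import cv2
a=cv2.imread("pics/scene0.png")[140:340,190:560]; cv2.imwrite("pics/a.png",cv2.resize(a,(800,432),interpolation=cv2.INTER_CUBIC))
a=cv2.imread("pics/top0.png")[140:270,140:470]; cv2.imwrite("pics/b.png",cv2.resize(a,(800,315),interpolation=cv2.INTER_CUBIC))
E
```

```text
(no output)
```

View pics/a.png

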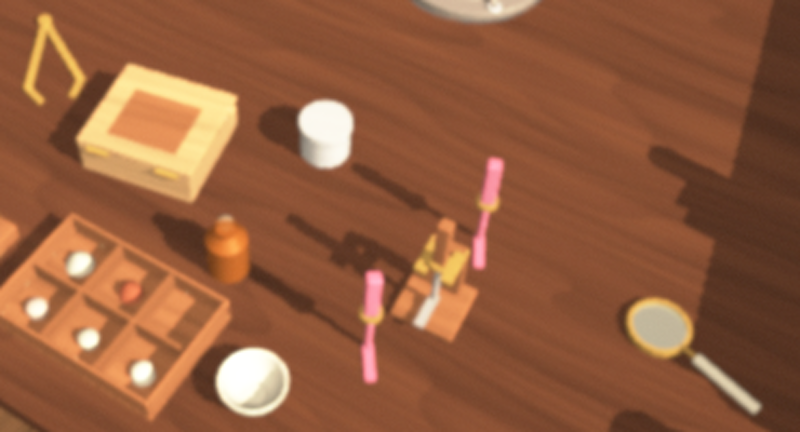

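View pics/b.png

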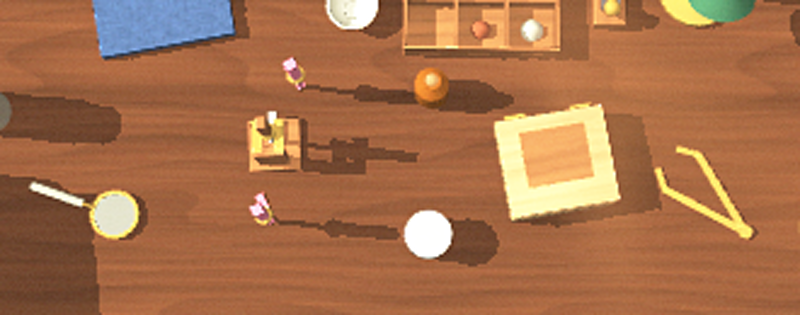

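```bash
cat > h.py <<'E'
from plant import bot
import numpy as np,cv2
from scipy.spatial.transform import Rotation as Ro
def cam(c,s=None):
    p=bot.camera_params(c)
    if c=="wrist":
        s=s or bot.sense(); T=np.eye(4); T[:3,:3]=Ro.from_euler("xyz",s["ee_rot"]).as_matrix(); T[:3,3]=s["eef_pos"]
        p["T"]=T@p["T_tool_cam"]
    return p
def ray(p,u,v,z):
    d=p["T"][:3,:3]@np.array([(u-p["cx"])/p["fx"],-(v-p["cy"])/p["fy"],-1]); o=p["T"][:3,3]
    return o+d*(z-o[2])/d[2]
def proj(p,X):
    q=p["T"][:3,:3].T@(np.asarray(X)-p["T"][:3,3]); return p["cx"]-p["fx"]*q[0]/q[2], p["cy"]+p["fy"]*q[1]/q[2]
E
python3 - <<'E'
from h import *
t=cam("top");s=cam("scene"); np.set_printoptions(precision=3,suppress=True)
f=lambda x,y:(140+x*.4125,140+y*.4125); g=lambda x,y:(190+x*.4625,140+y*.4625)
print("handle",ray(t,*f(271,118),.171),ray(s,*g(447,222),.171))
print("bases",ray(t,*f(275,145),.0))
for c in [(495,122),(603,104),(619,200),(511,219)]: print("lid",ray(t,*f(*c),.058))
for c in [(80,137),(185,180),(237,98),(130,67)]: print("lid s",ray(s,*g(*c),.058))
for n,a,z in (("bottle",(431,84),.09),("tin",(428,233),.058)): print(n,ray(t,*f(*a),z))
E
```

```text
handle [0.584 0.221 0.171] [0.574 0.238 0.171]
bases [0.574 0.236 0.   ]
lid [ 0.603 -0.101  0.058]
lid [ 0.632 -0.264  0.058]
lid [ 0.487 -0.286  0.058]
lid [ 0.457 -0.125  0.058]
lid s [ 0.627 -0.256  0.058]
lid s [ 0.612 -0.098  0.058]
lid s [ 0.461 -0.121  0.058]
lid s [ 0.491 -0.278  0.058]
bottle [ 0.653 -0.004  0.09 ]
tin [ 0.435 -0.002  0.058]
```

Emit:
{"name": "jog_arm", "arguments": {
  "rows": [
    {"rz":-0.185,"z":-0.015},
    {"rz":-0.185,"z":-0.015},
    {"rz":-0.185,"z":-0.015},
    {"rz":-0.185,"z":-0.015},
    {"rz":-0.185},
    {"rz":-0.185},
    {"rz":-0.072}
  ],
  "jaw": 1,
  "newtons": 90
}}

```text
invalid input at $.rows[0]: expected keys x, y, z, rx, ry, rz
```

Emit:
{"name": "jog_arm", "arguments": {
  "rows": [
    {"x":0.05,"y":0.018},
    {"x":0.05,"y":0.018},
    {"x":0.05,"y":0.018},
    {"x":0.05,"y":0.018},
    {"x":0.05,"y":0.018},
    {"x":0.05,"y":0.018},
    {"x":0.05,"y":0.018},
    {"x":0.05,"y":0.018},
    {"x":0.05,"y":0.018},
    {"x":0.05,"y":0.018},
    {"x":0.05,"y":0.018},
    {"x":0.05,"y":0.018}
  ]
}}

```text
invalid input at $.rows[0]: expected keys x, y, z, rx, ry, rz
```

Emit:
{"name": "jog_arm", "arguments": {
  "rows": [
    {"x":0,"y":0,"z":-0.015,"rx":0,"ry":0,"rz":-0.185},
    {"x":0,"y":0,"z":-0.015,"rx":0,"ry":0,"rz":-0.185},
    {"x":0,"y":0,"z":-0.015,"rx":0,"ry":0,"rz":-0.185},
    {"x":0,"y":0,"z":-0.015,"rx":0,"ry":0,"rz":-0.185},
    {"x":0,"y":0,"z":0,"rx":0,"ry":0,"rz":-0.185},
    {"x":0,"y":0,"z":0,"rx":0,"ry":0,"rz":-0.185},
    {"x":0,"y":0,"z":0,"rx":0,"ry":0,"rz":-0.072}
  ],
  "jaw": 1,
  "newtons": 90
}}

```text
time: 1.78
eef_pos: [0.2551, -0.6248, 0.3659]
ee_rot: [-3.141, 0.0, 1.592]
wrist_force: [-0.3, -0.4, 0.5]
finger_gap: 0.0857
```

Emit:
{"name": "jog_arm", "arguments": {
  "rows": [
    {"x":0.056,"y":0.02,"z":0,"rx":0,"ry":0,"rz":0},
    {"x":0.056,"y":0.02,"z":0,"rx":0,"ry":0,"rz":0},
    {"x":0.056,"y":0.02,"z":0,"rx":0,"ry":0,"rz":0},
    {"x":0.056,"y":0.02,"z":0,"rx":0,"ry":0,"rz":0},
    {"x":0.056,"y":0.02,"z":0,"rx":0,"ry":0,"rz":0},
    {"x":0.056,"y":0.02,"z":0,"rx":0,"ry":0,"rz":0},
    {"x":0.056,"y":0.02,"z":0,"rx":0,"ry":0,"rz":0},
    {"x":0.056,"y":0.02,"z":0,"rx":0,"ry":0,"rz":0},
    {"x":0.056,"y":0.02,"z":0,"rx":0,"ry":0,"rz":0},
    {"x":0.056,"y":0.02,"z":0,"rx":0,"ry":0,"rz":0},
    {"x":0.056,"y":0.02,"z":0,"rx":0,"ry":0,"rz":0},
    {"x":0.056,"y":0.02,"z":0,"rx":0,"ry":0,"rz":0}
  ]
}}

```text
time: 3.28
eef_pos: [0.4874, 0.0668, 0.3661]
ee_rot: [3.134, 0.008, 1.58]
wrist_force: [1.0, -1.5, 0.5]
finger_gap: 0.0852
```

Emit:
{"name": "jog_arm", "arguments": {
  "rows": [
    {"x":0.05,"y":0.03,"z":0,"rx":0,"ry":0,"rz":0},
    {"x":0.05,"y":0.03,"z":0,"rx":0,"ry":0,"rz":0},
    {"x":0.04,"y":0.03,"z":0,"rx":0,"ry":0,"rz":0.01},
    {"x":0,"y":0,"z":0,"rx":0,"ry":0,"rz":0}
  ]
}}

```text
time: 3.78
eef_pos: [0.5785, 0.217, 0.3659]
ee_rot: [3.133, 0.006, 1.574]
wrist_force: [-0.6, -0.6, -0.2]
finger_gap: 0.0855
```

```bash
python3 - <<'E'
from h import *
s=bot.sense(); print(np.round(s["eef_pos"],4),np.round(s["ee_rot"],3),np.round(s["joints"],2))
im=bot.snapshot("wrist"); cv2.imwrite("pics/w1.png",im[:,:,::-1])
p=cam("wrist",s)
for n in ("spatula","stand","grip"):
    for d in bot.trace(n,"wrist")[:3]:
        v,u=np.nonzero(d["region"]); print(n,round(d["p"],2),np.round(d["box"]),ray(p,u.mean(),v.mean(),.14).round(3))
E
```

```text
[0.5785 0.217  0.3659] [3.133 0.006 1.574] [ 0.1   0.43 -0.77  1.59  0.32  1.25 -0.72]
spatula 0.71 [158. 120. 254. 167.] [0.478 0.248 0.14 ]
spatula 0.67 [302. 135. 350. 173.] [0.584 0.242 0.14 ]
spatula 0.59 [379. 147. 426. 213.] [0.657 0.215 0.14 ]
stand 0.91 [275. 109. 344. 173.] [0.573 0.255 0.14 ]
grip 0.95 [379. 145. 428. 210.] [0.657 0.214 0.14 ]
grip 0.63 [158. 116. 250. 168.] [0.478 0.248 0.14 ]
grip 0.61 [304. 138. 351. 176.] [0.583 0.242 0.14 ]
```

View pics/w1.png

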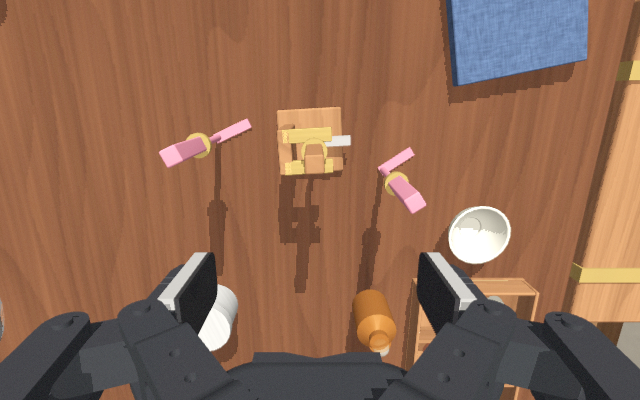

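```bash
python3 - <<'E'
from h import *
p=cam("wrist")
im=cv2.imread("pics/w1.png")[100:180,270:360]; cv2.imwrite("pics/w1c.png",cv2.resize(im,None,fx=8,fy=7.5,interpolation=cv2.INTER_CUBIC))
print("top",ray(p,314,164,.171))
for q in [(170,155),(415,203)]: print("pink",ray(p,*q,.15))
for q in [(198,145),(396,183)]: print("collar",ray(p,*q,.08))
E
```

```text
top [0.5777374  0.23130626 0.171     ]
pink [0.45559959 0.23539374 0.15      ]
pink [0.66767104 0.19178635 0.15      ]
collar [0.45645279 0.23439967 0.08      ]
collar [0.66712927 0.192621   0.08      ]
```

View pics/w1c.png

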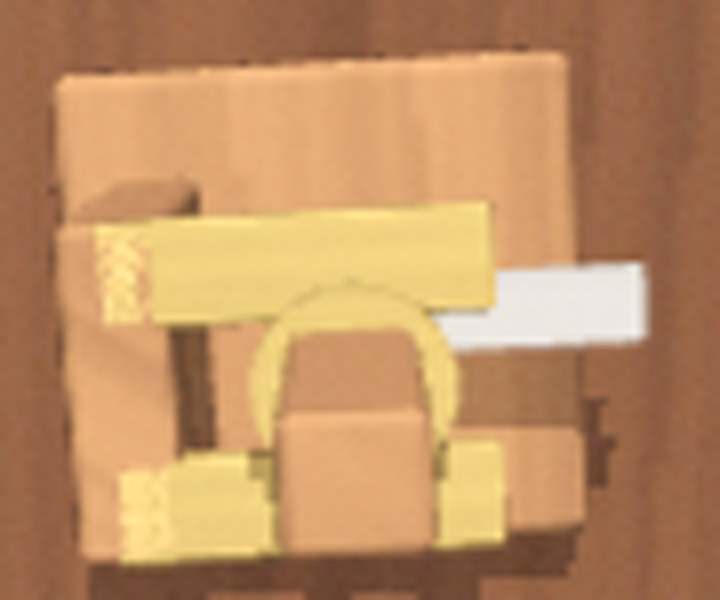

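Emit:
{"name": "jog_arm", "arguments": {
  "rows": [
    {"x":0.0145,"y":-0.001,"z":0.02,"rx":0.008,"ry":0.006,"rz":-0.045},
    {"x":0,"y":0,"z":0.03,"rx":0,"ry":0,"rz":0},
    {"x":0,"y":0,"z":0.03,"rx":0,"ry":0,"rz":0},
    {"x":0,"y":0,"z":0.015,"rx":0,"ry":0,"rz":0},
    {"x":0,"y":0,"z":0,"rx":0,"ry":0,"rz":0}
  ],
  "jaw": 0.6
}}

```text
time: 4.6
eef_pos: [0.5754, 0.2238, 0.2662]
ee_rot: [3.141, 0.006, 1.617]
wrist_force: [0.6, 0.7, -0.2]
finger_gap: 0.0511
```

```bash
python3 - <<'E'
from h import *
s=bot.sense(); print(np.round(s["eef_pos"],4),np.round(s["ee_rot"],3))
im=bot.snapshot("wrist"); cv2.imwrite("pics/w2.png",im[:,:,::-1])
p=cam("wrist",s)
for y in (.221,.231,.241): print(proj(p,[s["eef_pos"][0],y,.171]))
for d in bot.trace("spatula","wrist")[:3]:
    print(d["box"],d["p"])
cv2.imwrite("pics/w2c.png",cv2.resize(im[:,:,::-1][60:400,160:480],None,fx=1.7,fy=1.7))
E
```

```text
[0.5754 0.2238 0.2662] [3.141 0.006 1.617]
(np.float64(316.1170000642601), np.float64(241.58577184340294))
(np.float64(317.0176723274535), np.float64(223.93031387699693))
(np.float64(317.9473364918119), np.float64(205.70654120467475))
[90.6, 125.2, 239.4, 202.1] 0.95
[400.3, 172.4, 484.0, 284.2] 0.69
[302.4, 153.8, 369.5, 226.4] 0.61
```

View pics/w2c.png

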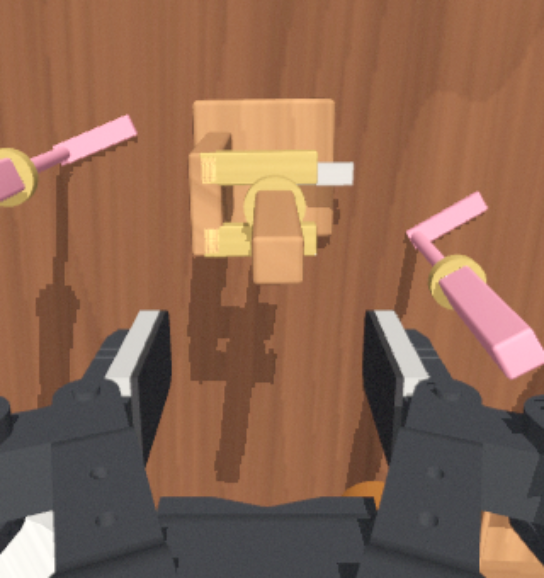

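Emit:
{"name": "jog_arm", "arguments": {
  "rows": [
    {"x":0.0125,"y":0.003,"z":0,"rx":0,"ry":0.006,"rz":0},
    {"x":0,"y":0,"z":0,"rx":0,"ry":0,"rz":0},
    {"x":0,"y":0,"z":0.025,"rx":0,"ry":0,"rz":0},
    {"x":0,"y":0,"z":0.025,"rx":0,"ry":0,"rz":0},
    {"x":0,"y":0,"z":0.02,"rx":0,"ry":0,"rz":0},
    {"x":0,"y":0,"z":0,"rx":0,"ry":0,"rz":0}
  ]
}}

```text
time: 5.45
eef_pos: [0.5816, 0.2407, 0.2009]
ee_rot: [3.13, -0.005, 1.618]
wrist_force: [0.0, -0.9, -0.6]
finger_gap: 0.0512
```

Emit:
{"name": "jog_arm", "arguments": {
  "rows": [
    {"x":-0.003,"y":-0.002,"z":0.005,"rx":0.011,"ry":-0.005,"rz":0},
    {"x":0,"y":0,"z":0,"rx":0,"ry":0,"rz":0}
  ]
}}

```text
time: 5.7
eef_pos: [0.5804, 0.2379, 0.1971]
ee_rot: [3.14, -0.001, 1.618]
wrist_force: [0.5, -0.1, -0.4]
finger_gap: 0.0512
```

Emit:
{"name": "jog_arm", "arguments": {
  "rows": [
    {"x":0,"y":0,"z":0,"rx":0,"ry":0,"rz":0},
    {"x":0,"y":0,"z":0,"rx":0,"ry":0,"rz":0},
    {"x":0,"y":0,"z":0,"rx":0,"ry":0,"rz":0},
    {"x":0,"y":0,"z":0,"rx":0,"ry":0,"rz":0}
  ],
  "jaw": 0,
  "newtons": 90
}}

```text
time: 6.2
eef_pos: [0.5808, 0.2382, 0.1984]
ee_rot: [3.138, -0.001, 1.618]
wrist_force: [0.0, -0.1, -0.9]
finger_gap: 0.0148
```

Emit:
{"name": "jog_arm", "arguments": {
  "rows": [
    {"x":0,"y":0,"z":0,"rx":0,"ry":0,"rz":0},
    {"x":0,"y":0,"z":-0.02,"rx":0,"ry":0,"rz":0},
    {"x":0,"y":0,"z":-0.03,"rx":0,"ry":0,"rz":0},
    {"x":0,"y":0,"z":-0.03,"rx":0,"ry":0,"rz":0},
    {"x":0,"y":0,"z":-0.03,"rx":0,"ry":0,"rz":0},
    {"x":0,"y":0,"z":-0.03,"rx":0,"ry":0,"rz":0},
    {"x":0,"y":0,"z":0,"rx":0,"ry":0,"rz":0}
  ]
}}

```text
time: 7.08
eef_pos: [0.5801, 0.2392, 0.3499]
ee_rot: [3.134, -0.004, 1.619]
wrist_force: [-0.9, 0.1, -1.5]
finger_gap: 0.015
```

```bash
python3 - <<'E'
from h import *
s=bot.sense(); print(s["eef_pos"],s["ee_rot"],np.round(s["wrist_force"],2),np.round(s["moment"],3),s["joints"])
im=bot.snapshot("wrist"); cv2.imwrite("pics/w3.png",im[:,:,::-1])
cv2.imwrite("pics/w3c.png",cv2.resize(im[:,:,::-1][100:380,160:480],None,fx=2,fy=2))
p=cam("wrist",s)
# expected features, grasp at 54 ahead of tcp, grip at spatula z=121
T=np.eye(4);T[:3,:3]=Ro.from_euler("xyz",s["ee_rot"]).as_matrix();T[:3,3]=s["eef_pos"]
for n,q in dict(tip=(0,.044,.175),tipL=(.006,.044,.175),tipR=(-.006,.044,.175),col=(0,0,.1),top=(0,0,.024)).items():
    u=proj(p,(T@[*q,1])[:3]); print(n,np.round(u),np.round([(u[0]-160)*2,(u[1]-100)*2]))
E
```

```text
[0.58010451 0.23924992 0.34991887] [ 3.13408578 -0.00369282  1.61922378] [-0.94  0.06 -1.5 ] [0.016 0.001 0.005] [ 0.07317609  0.4649917  -0.78176095  1.58679855  0.34391163  1.22377935
 -0.7226344 ]
tip [375. 197.] [429. 193.]
tipL [375. 189.] [430. 178.]
tipR [374. 204.] [429. 209.]
col [316. 234.] [313. 269.]
top [316. 323.] [313. 445.]
```

View pics/w3c.png

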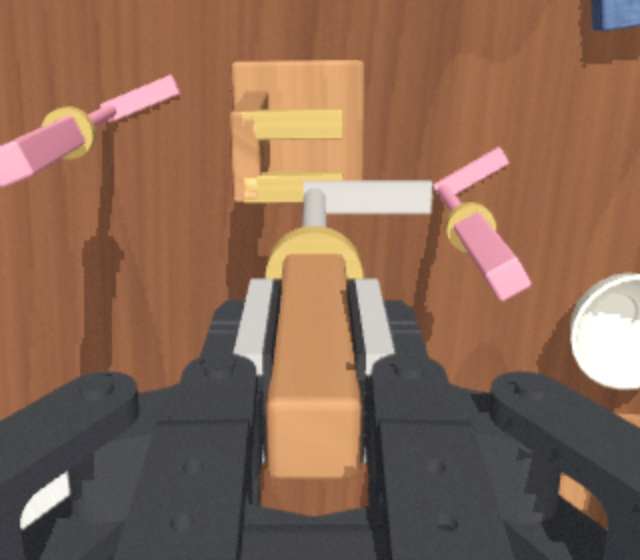

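Emit:
{"name": "jog_arm", "arguments": {
  "rows": [
    {"x":-0.05,"y":-0.014,"z":0,"rx":0.007,"ry":0,"rz":-0.014},
    {"x":-0.05,"y":-0.014,"z":0,"rx":0,"ry":0,"rz":-0.014},
    {"x":-0.05,"y":-0.014,"z":0,"rx":0,"ry":0,"rz":-0.014},
    {"x":-0.05,"y":-0.014,"z":0,"rx":0,"ry":0,"rz":-0.014},
    {"x":-0.05,"y":-0.014,"z":0,"rx":0,"ry":0,"rz":-0.014},
    {"x":-0.05,"y":-0.014,"z":0,"rx":0,"ry":0,"rz":-0.014},
    {"x":-0.05,"y":-0.014,"z":0,"rx":0,"ry":0,"rz":-0.014},
    {"x":-0.04,"y":-0.014,"z":0,"rx":0,"ry":0,"rz":-0.014},
    {"x":0,"y":0,"z":0,"rx":0,"ry":0,"rz":0},
    {"x":0,"y":0,"z":0,"rx":0,"ry":0,"rz":0}
  ]
}}

```text
time: 8.38
eef_pos: [0.4982, -0.173, 0.3377]
ee_rot: [-3.124, -0.008, 1.737]
wrist_force: [0.7, 0.9, -0.7]
finger_gap: 0.0147
```

```bash
python3 - <<'E'
from h import *
s=bot.sense(); print(s["eef_pos"],s["ee_rot"],s["joints"].round(2) if hasattr(s["joints"],"round") else s["joints"])
im=bot.snapshot("wrist"); cv2.imwrite("pics/w4.png",im[:,:,::-1])
p=cam("wrist",s)
for d in bot.trace("lid","wrist")[:2]:
    m=d["region"].astype(np.uint8); c=max(cv2.findContours(m,0,2)[0],key=cv2.contourArea)
    a=cv2.approxPolyDP(c,6,True)[:,0]; print(d["p"]); [print(q,ray(p,*map(float,q),.058).round(4)) for q in a]
E
```

```text
[ 0.49818781 -0.17295876  0.33774838] [-3.12414425 -0.00824181  1.73663602] [ 0.82  0.29 -0.72  1.82  0.2   1.13  0.19]
0.77
[436 120] [ 0.6032 -0.1012  0.058 ]
[293 121] [ 0.4612 -0.1262  0.058 ]
[296 220] [ 0.4801 -0.2307  0.058 ]
[309 213] [ 0.4929 -0.2203  0.058 ]
[313 189] [ 0.4928 -0.1929  0.058 ]
[375 189] [ 0.558  -0.1816  0.058 ]
[374 207] [ 0.5611 -0.2015  0.058 ]
[324 213] [ 0.509  -0.2175  0.058 ]
[372 267] [ 0.5739 -0.2718  0.058 ]
[424 266] [ 0.6316 -0.2603  0.058 ]
0.31
[293 121] [ 0.4612 -0.1262  0.058 ]
[295 222] [ 0.4794 -0.2332  0.058 ]
[310 213] [ 0.494  -0.2201  0.058 ]
[313 189] [ 0.4928 -0.1929  0.058 ]
[373 189] [ 0.5559 -0.182   0.058 ]
[372 207] [ 0.559  -0.2018  0.058 ]
[323 212] [ 0.5077 -0.2165  0.058 ]
[370 267] [ 0.5717 -0.2722  0.058 ]
[425 266] [ 0.6327 -0.2601  0.058 ]
[441 138] [ 0.6128 -0.1177  0.058 ]
[436 119] [ 0.6029 -0.1002  0.058 ]
```

View pics/w4.png

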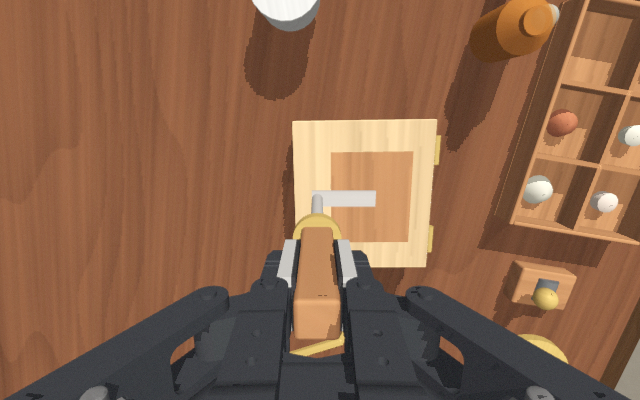

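Emit:
{"name": "jog_arm", "arguments": {
  "rows": [
    {"x":-0.01,"y":-0.03,"z":0,"rx":-0.012,"ry":-0.006,"rz":-0.008},
    {"x":-0.01,"y":-0.03,"z":0,"rx":0,"ry":0,"rz":0},
    {"x":-0.008,"y":-0.025,"z":0,"rx":0,"ry":0,"rz":0},
    {"x":0,"y":0,"z":0.03,"rx":0,"ry":0,"rz":0},
    {"x":0,"y":0,"z":0.03,"rx":0,"ry":0,"rz":0},
    {"x":0,"y":0,"z":0.02,"rx":0,"ry":0,"rz":0},
    {"x":0,"y":0,"z":0,"rx":0,"ry":0,"rz":0},
    {"x":0,"y":0,"z":0,"rx":0,"ry":0,"rz":0}
  ]
}}

```text
time: 9.48
eef_pos: [0.421, -0.2061, 0.2579]
ee_rot: [-3.14, -0.001, 1.765]
wrist_force: [-0.0, 0.1, -1.0]
finger_gap: 0.0148
```

Emit:
{"name": "jog_arm", "arguments": {
  "rows": [
    {"x":-0.009,"y":-0.006,"z":0.018,"rx":0,"ry":0,"rz":0.014},
    {"x":0,"y":0,"z":0.018,"rx":0,"ry":0,"rz":0},
    {"x":0,"y":0,"z":0,"rx":0,"ry":0,"rz":0},
    {"x":0,"y":0,"z":0,"rx":0,"ry":0,"rz":0}
  ]
}}

```text
time: 9.98
eef_pos: [0.4172, -0.2182, 0.2215]
ee_rot: [3.141, 0.002, 1.749]
wrist_force: [0.1, 0.7, -1.1]
finger_gap: 0.015
```

```bash
python3 - <<'E'
from h import *
s=bot.sense(); print(s["eef_pos"],s["ee_rot"])
im=bot.snapshot("wrist"); cv2.imwrite("pics/w5.png",im[:,:,::-1])
cv2.imwrite("pics/w5c.png",cv2.resize(im[:,:,::-1][60:310,220:540],None,fx=2.4,fy=2.4))
p=cam("wrist",s)
T=np.eye(4);T[:3,:3]=Ro.from_euler("xyz",s["ee_rot"]).as_matrix();T[:3,3]=s["eef_pos"]
f=lambda u:np.round([(u[0]-220)*2.4,(u[1]-60)*2.4])
for z in (.172,.175,.178): print("tip",z,f(proj(p,(T@[0,.044,z,1])[:3])))
h=np.array([.619,-.181]);x=np.array([.9844,.176]);y=np.array([-.176,.9844])
for n,a,b,z in (("lipmid",-.147,0,.058),("lip+",-.147,.082,.058),("hinge+",0,.082,.058),("lipbot+",-.147,.082,.05),("mould+",-.148,.08,.038),):
    q=h+a*x+b*y; print(n,f(proj(p,[*q,z])))
E
```

```text
[ 0.41716792 -0.21823674  0.22146438] [3.14089804e+00 1.75201473e-03 1.74858744e+00]
tip 0.172 [373. 331.]
tip 0.175 [371. 328.]
tip 0.178 [370. 326.]
lipmid [425. 334.]
lip+ [445.  46.]
hinge+ [983.  47.]
lipbot+ [438.  47.]
mould+ [424.  57.]
```

View pics/w5c.png

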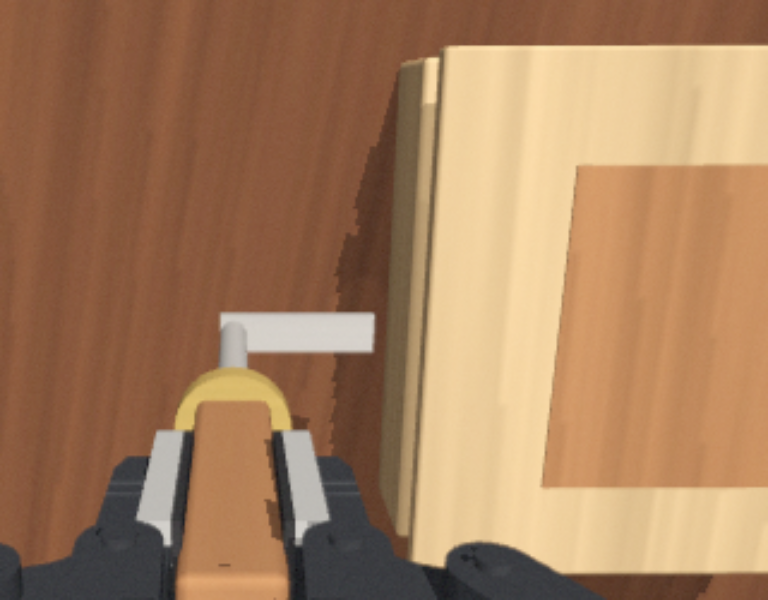

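Emit:
{"name": "jog_arm", "arguments": {
  "rows": [
    {"x":0,"y":0,"z":0.0035,"rx":0,"ry":0,"rz":0},
    {"x":0,"y":0,"z":0,"rx":0,"ry":0,"rz":0},
    {"x":0,"y":0,"z":0,"rx":0,"ry":0,"rz":0}
  ]
}}

```text
time: 10.4
eef_pos: [0.4175, -0.2185, 0.2187]
ee_rot: [3.14, 0.003, 1.748]
wrist_force: [-0.4, -0.3, -0.8]
finger_gap: 0.0146
```

Emit:
{"name": "jog_arm", "arguments": {
  "rows": [
    {"x":0,"y":0.009,"z":0.0005,"rx":0,"ry":0,"rz":0},
    {"x":0,"y":0.008,"z":0,"rx":0,"ry":0,"rz":0},
    {"x":0,"y":0.006,"z":0,"rx":0,"ry":0,"rz":0},
    {"x":0,"y":0,"z":0,"rx":0,"ry":0,"rz":0},
    {"x":0,"y":0,"z":0,"rx":0,"ry":0,"rz":0}
  ]
}}

```text
time: 11.02
eef_pos: [0.4426, -0.2139, 0.2184]
ee_rot: [3.139, 0.003, 1.749]
wrist_force: [0.1, 0.2, -1.0]
finger_gap: 0.0151
```

Emit:
{"name": "jog_arm", "arguments": {
  "rows": [
    {"x":0,"y":0,"z":-0.008,"rx":0,"ry":0,"rz":0},
    {"x":0,"y":0.001,"z":-0.012,"rx":0,"ry":0,"rz":0},
    {"x":0,"y":0.002,"z":-0.012,"rx":0,"ry":0,"rz":0},
    {"x":0,"y":0,"z":0,"rx":0,"ry":0,"rz":0}
  ]
}}

```text
time: 11.52
eef_pos: [0.445, -0.2134, 0.2529]
ee_rot: [3.139, 0.003, 1.748]
wrist_force: [-0.0, 0.2, -1.4]
finger_gap: 0.0148
```

```bash
python3 - <<'E'
from h import *
s=bot.sense(); print(s["eef_pos"],s["ee_rot"],s["wrist_force"],s["moment"])
im=bot.snapshot("wrist"); cv2.imwrite("pics/w6.png",im[:,:,::-1])
cv2.imwrite("pics/w6c.png",cv2.resize(im[:,:,::-1][60:310,220:540],None,fx=1.8,fy=1.8))
E
```

```text
[ 0.44496528 -0.21338912  0.25287703] [3.1394041  0.003452   1.74849376] [-0.03353736  0.17182973 -1.43929826] [-0.02404786  0.00718114 -0.03222511]
```

View pics/w6c.png

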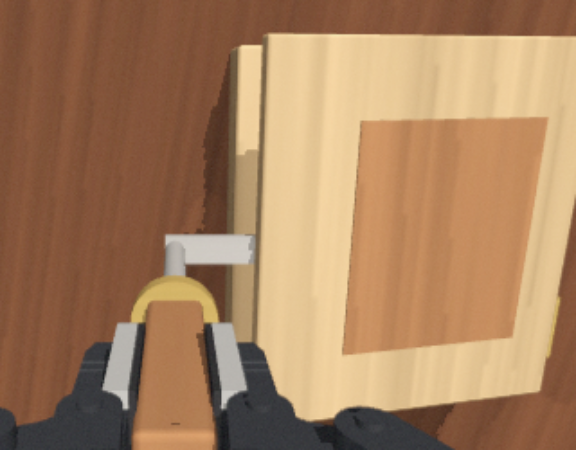

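Emit:
{"name": "jog_arm", "arguments": {
  "rows": [
    {"x":0,"y":0.0035,"z":-0.012,"rx":0,"ry":0,"rz":0},
    {"x":0,"y":0.0045,"z":-0.012,"rx":0,"ry":0,"rz":0},
    {"x":0,"y":0.006,"z":-0.012,"rx":0,"ry":0,"rz":0},
    {"x":0,"y":0.007,"z":-0.0117,"rx":0,"ry":0,"rz":0},
    {"x":0,"y":0.0082,"z":-0.0108,"rx":0,"ry":0,"rz":0},
    {"x":0,"y":0.0092,"z":-0.0099,"rx":0,"ry":0,"rz":0},
    {"x":0,"y":0,"z":0,"rx":0,"ry":0,"rz":0}
  ]
}}

```text
time: 12.45
eef_pos: [0.4848, -0.2057, 0.3255]
ee_rot: [3.141, 0.003, 1.749]
wrist_force: [0.6, -0.7, -1.2]
finger_gap: 0.0148
```

Emit:
{"name": "jog_arm", "arguments": {
  "rows": [
    {"x":0,"y":0.0098,"z":-0.0065,"rx":0,"ry":0,"rz":0},
    {"x":0,"y":0.0105,"z":-0.005,"rx":0,"ry":0,"rz":0},
    {"x":0,"y":0.012,"z":-0.001,"rx":0,"ry":0,"rz":0},
    {"x":0,"y":0.012,"z":0,"rx":0,"ry":0,"rz":0},
    {"x":0,"y":0.013,"z":0,"rx":0,"ry":0,"rz":0},
    {"x":0,"y":0.013,"z":0,"rx":0,"ry":0,"rz":0},
    {"x":0,"y":0,"z":0,"rx":0,"ry":0,"rz":0}
  ]
}}

```text
time: 13.32
eef_pos: [0.5587, -0.1924, 0.3374]
ee_rot: [-3.14, 0.001, 1.749]
wrist_force: [0.0, -0.0, -0.7]
finger_gap: 0.0145
```

```bash
python3 - <<'E'
from h import *
s=bot.sense(); print(s["eef_pos"],s["ee_rot"],s["wrist_force"],s["moment"])
im=bot.snapshot("scene"); w=bot.snapshot("wrist")
a=cv2.resize(im[:,:,::-1][60:260,150:390],None,fx=1.65,fy=1.65); b=cv2.resize(w[:,:,::-1][20:395],(396,330)) if 0 else cv2.resize(w[:,:,::-1][:,120:],(0,0),fx=.76,fy=.825)
cv2.imwrite("pics/c7.png",np.hstack([a,b]))
E
```

```text
[ 0.55867633 -0.19242561  0.33743705] [-3.14004465e+00  1.17111933e-03  1.74852450e+00] [ 0.0077811  -0.02735797 -0.65655849] [-0.00980921 -0.02609651  0.00393423]
```

View pics/c7.png

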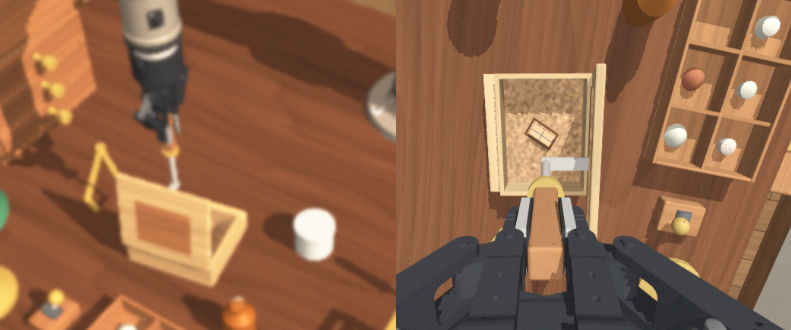

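Emit:
{"name": "jog_arm", "arguments": {
  "rows": [
    {"x":0,"y":0.012,"z":0,"rx":0,"ry":0,"rz":0},
    {"x":0,"y":0.012,"z":0,"rx":0,"ry":0,"rz":0},
    {"x":0,"y":0.011,"z":0,"rx":0,"ry":0,"rz":0},
    {"x":0,"y":0,"z":0,"rx":0,"ry":0,"rz":0},
    {"x":0,"y":-0.015,"z":0,"rx":0,"ry":0,"rz":0},
    {"x":0,"y":-0.02,"z":0,"rx":0,"ry":0,"rz":0},
    {"x":0,"y":-0.02,"z":0,"rx":0,"ry":0,"rz":0},
    {"x":0,"y":0,"z":0,"rx":0,"ry":0,"rz":0},
    {"x":0,"y":0,"z":0,"rx":0,"ry":0,"rz":0},
    {"x":0,"y":0,"z":0,"rx":0,"ry":0,"rz":0}
  ]
}}

```text
time: 14.68
eef_pos: [0.537, -0.1966, 0.3385]
ee_rot: [3.141, 0.003, 1.746]
wrist_force: [1.2, -0.6, -0.7]
finger_gap: 0.0148
```

```bash
cat > strip.py <<'E'
from h import *
import sys
s=bot.sense(); print(np.round(s["eef_pos"],4),np.round(s["ee_rot"],4),np.round(s["wrist_force"],2))
im=bot.snapshot("wrist"); cv2.imwrite(f"pics/{sys.argv[1]}.png",im[:,:,::-1]); p=cam("wrist",s)
for d in bot.trace("strip","wrist")[:2]:
    m=d["region"].astype(np.uint8); c=max(cv2.findContours(m,0,1)[0],key=cv2.contourArea)[:,0].astype(float)
    W=np.array([ray(p,u,v,.022)[:2] for u,v in c])
    (cx,cy),(w,h),a=cv2.minAreaRect((W*1e3).astype(np.float32)); pts=cv2.boxPoints(((cx,cy),(w,h),a))
    e=pts[1]-pts[0] if np.hypot(*(pts[1]-pts[0]))>np.hypot(*(pts[2]-pts[1])) else pts[2]-pts[1]
    print("strip",round(d["p"],2),np.round(d["box"]),"c",round(cx,1),round(cy,1),"size",round(w,1),round(h,1),"yaw",round((np.arctan2(e[1],e[0])+np.pi/2)%np.pi-np.pi/2,3))
E
python3 strip.py w8
```

```text
[ 0.537  -0.1966  0.3385] [3.1406 0.0034 1.7464] [ 1.16 -0.57 -0.65]
strip 0.62 [310. 148. 346. 178.] c 551.1 -193.4 size 16.7 37.3 yaw -0.41
```

Emit:
{"name": "jog_arm", "arguments": {
  "rows": [
    {"x":-0.01,"y":-0.021,"z":0,"rx":0,"ry":0,"rz":0},
    {"x":0,"y":0,"z":0.02,"rx":0,"ry":0,"rz":0.145},
    {"x":0,"y":0,"z":0.02,"rx":0,"ry":0,"rz":0.145},
    {"x":0,"y":0,"z":0.02,"rx":0,"ry":0,"rz":0.145},
    {"x":0,"y":0,"z":0.01,"rx":0,"ry":0,"rz":0.14},
    {"x":0,"y":0,"z":0,"rx":0,"ry":0,"rz":0},
    {"x":0,"y":0,"z":0,"rx":0,"ry":0,"rz":0}
  ]
}}

```text
time: 15.65
eef_pos: [0.5209, -0.2091, 0.2666]
ee_rot: [3.137, -0.001, 1.161]
wrist_force: [0.2, 0.2, -0.7]
finger_gap: 0.0147
```

```bash
python3 strip.py w9; python3 - <<'E'
import cv2
a=cv2.imread("pics/w9.png")[20:340,160:560]; cv2.imwrite("pics/w9c.png",cv2.resize(a,None,fx=1.85,fy=1.85,interpolation=cv2.INTER_CUBIC))
E
```

```text
[ 0.5209 -0.2091  0.2666] [ 3.1374e+00 -5.0000e-04  1.1611e+00] [ 0.21  0.16 -0.68]
strip 0.94 [320. 140. 359. 161.] c 551.7 -194.0 size 15.8 35.6 yaw -0.409
```

View pics/w9c.png

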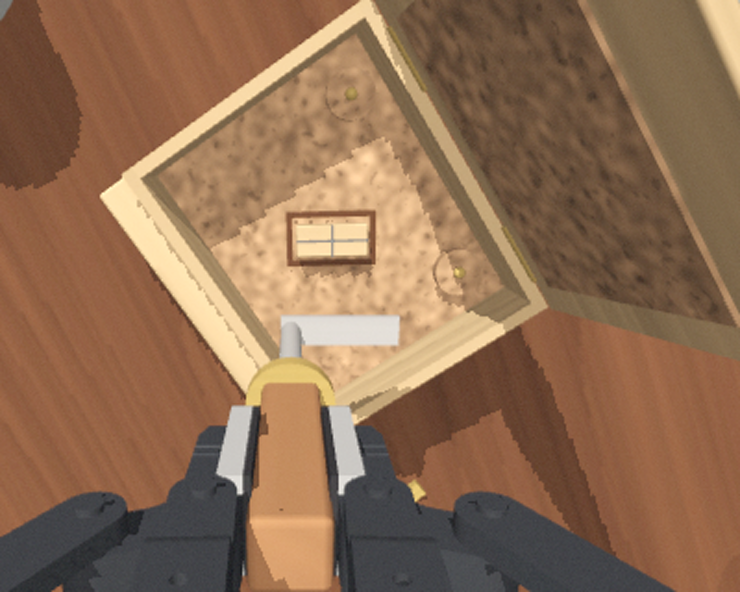

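Emit:
{"name": "jog_arm", "arguments": {
  "rows": [
    {"x":0.013,"y":-0.001,"z":0,"rx":0.003,"ry":0,"rz":0},
    {"x":0.012,"y":-0.0005,"z":0,"rx":0,"ry":0,"rz":0},
    {"x":0,"y":0,"z":0.015,"rx":0,"ry":0,"rz":0},
    {"x":0,"y":0,"z":0.015,"rx":0,"ry":0,"rz":0},
    {"x":0,"y":0,"z":0.015,"rx":0,"ry":0,"rz":0},
    {"x":0,"y":0,"z":0,"rx":0,"ry":0,"rz":0},
    {"x":0,"y":0,"z":0,"rx":0,"ry":0,"rz":0}
  ]
}}

```text
time: 16.62
eef_pos: [0.5299, -0.1839, 0.2182]
ee_rot: [3.141, -0.001, 1.162]
wrist_force: [1.4, -0.4, -0.5]
finger_gap: 0.0151
```

Emit:
{"name": "jog_arm", "arguments": {
  "rows": [
    {"x":0,"y":0,"z":0.007,"rx":0,"ry":0,"rz":0},
    {"x":0,"y":0,"z":0.006,"rx":0,"ry":0,"rz":0},
    {"x":0,"y":0,"z":0,"rx":0,"ry":0,"rz":0},
    {"x":0,"y":0,"z":0,"rx":0,"ry":0,"rz":0}
  ]
}}

```text
time: 17.12
eef_pos: [0.5304, -0.1843, 0.2051]
ee_rot: [3.14, -0.001, 1.161]
wrist_force: [0.4, -0.3, -1.0]
finger_gap: 0.0147
```

```bash
cat > f.py <<'E'
from h import *
F=[];M=[];Z=[]
for i in range(6):
    bot.snapshot("wrist"); s=bot.sense(); F.append(s["wrist_force"]);M.append(s["moment"]);Z.append([*s["eef_pos"],*s["ee_rot"]])
print(np.mean(F,0).round(2),np.std(F,0).round(2),np.mean(M,0).round(3),np.mean(Z,0).round(4),s["time"])
E
python3 f.py
```

```text
[ 0.01  0.18 -0.56] [0.61 0.39 0.2 ] [-0.012  0.011 -0.008] [ 5.3040e-01 -1.8430e-01  2.0510e-01  3.1395e+00 -7.0000e-04  1.1615e+00] 17.425
```

Baseline Fz is about -0.7 N. I'll step down carefully.

Emit:
{"name": "jog_arm", "arguments": {
  "rows": [
    {"x":0,"y":0,"z":0.003,"rx":0,"ry":0,"rz":0},
    {"x":0,"y":0,"z":0.003,"rx":0,"ry":0,"rz":0},
    {"x":0,"y":0,"z":0,"rx":0,"ry":0,"rz":0},
    {"x":0,"y":0,"z":0,"rx":0,"ry":0,"rz":0}
  ]
}}

```text
time: 17.92
eef_pos: [0.5305, -0.1843, 0.1988]
ee_rot: [3.139, -0.001, 1.162]
wrist_force: [-1.2, 0.4, -0.2]
finger_gap: 0.015
```

```bash
python3 f.py
```

```text
[-0.06 -0.32 -0.02] [0.52 0.47 0.41] [0.007 0.051 0.022] [ 5.3040e-01 -1.8430e-01  1.9890e-01  3.1391e+00 -6.0000e-04  1.1615e+00] 18.225
```

Emit:
{"name": "jog_arm", "arguments": {
  "rows": [
    {"x":0,"y":0,"z":0.002,"rx":0,"ry":0,"rz":0},
    {"x":0,"y":0,"z":0.001,"rx":0,"ry":0,"rz":0},
    {"x":0,"y":0,"z":0,"rx":0,"ry":0,"rz":0},
    {"x":0,"y":0,"z":0,"rx":0,"ry":0,"rz":0}
  ]
}}

```text
time: 18.73
eef_pos: [0.5306, -0.1843, 0.1962]
ee_rot: [3.139, -0.0, 1.162]
wrist_force: [-0.5, -0.3, 3.1]
finger_gap: 0.0149
```

```bash
python3 f.py
```

```text
[-1.14 -0.23  2.9 ] [0.28 0.41 0.52] [0.052 0.263 0.008] [ 5.3060e-01 -1.8430e-01  1.9610e-01  3.1388e+00 -5.0000e-04  1.1614e+00] 19.025
```

Emit:
{"name": "jog_arm", "arguments": {
  "rows": [
    {"x":0,"y":-0.0005,"z":0.001,"rx":0,"ry":0,"rz":0},
    {"x":0,"y":0,"z":0,"rx":0,"ry":0,"rz":0},
    {"x":0,"y":0,"z":0,"rx":0,"ry":0,"rz":0},
    {"x":0,"y":0,"z":0,"rx":0,"ry":0,"rz":0}
  ]
}}

```text
time: 19.52
eef_pos: [0.5304, -0.1842, 0.1953]
ee_rot: [3.138, -0.001, 1.161]
wrist_force: [-0.5, 0.7, 2.3]
finger_gap: 0.0149
```

```bash
python3 f.py;python3 f.py; python3 - <<'E'
from h import *
s=bot.sense(); p=cam("wrist",s)
im=bot.snapshot("wrist"); cv2.imwrite("pics/w10c.png",cv2.resize(im[:,:,::-1][80:260,210:450],None,fx=3.2,fy=3.2,interpolation=cv2.INTER_CUBIC))
f=lambda u:np.round([(u[0]-210)*3.2,(u[1]-80)*3.2])
c=np.array([.5517,-.194]);x=np.array([.917,-.399])
for a in(-.018,0,.018): print(f(proj(p,[*(c+a*x),.018])))
E
```

```text
[-0.7   0.17  2.57] [0.47 0.31 0.34] [0.003 0.24  0.01 ] [ 5.3040e-01 -1.8420e-01  1.9530e-01  3.1380e+00 -6.0000e-04  1.1614e+00] 19.825
[-0.93  0.16  2.94] [0.13 0.36 0.25] [ 0.026  0.214 -0.027] [ 5.3040e-01 -1.8430e-01  1.9530e-01  3.1379e+00 -6.0000e-04  1.1614e+00] 20.125
[361. 373.]
[436. 373.]
[511. 373.]
```

View pics/w10c.png

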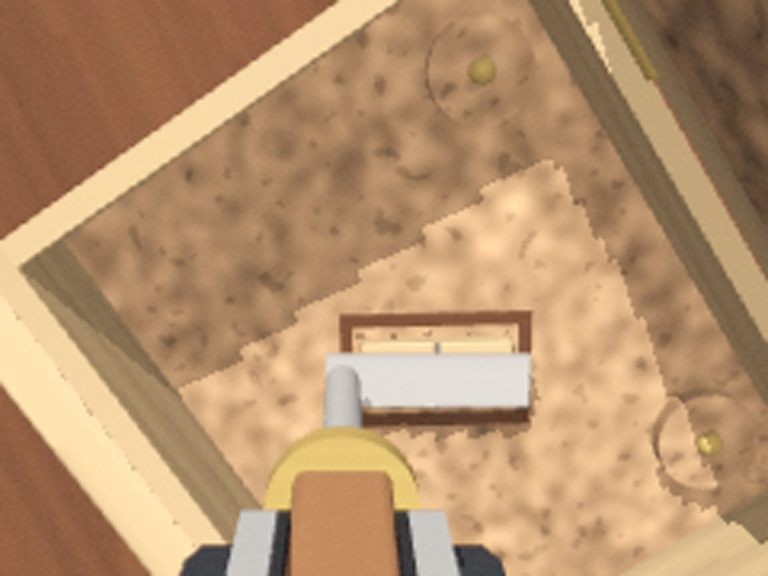

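```bash
python3 f.py; python3 -c "
from plant import bot
print(bot.sign_off())"
```

```text
[-0.86  0.28  2.46] [0.5  0.38 0.27] [ 0.037  0.231 -0.001] [ 5.3040e-01 -1.8430e-01  1.9530e-01  3.1379e+00 -5.0000e-04  1.1614e+00] 20.475
the job is handed in; nothing more can be done
None
```

I took the spatula from its stand, prised the lid up with the blade in the slot, and swung it back until it stood open by itself. I then laid the blade on the repair strip and handed the job in at about 20.5 s, still holding the spatula there. Hand-in reports no verdict, so the result rests on my own checks.

- **Force:** the wrist sensor read about 3.1–3.6 N above its unloaded value, slightly under the 4 N asked for but inside the 1.5–8 N window. This fits the strip's spring rate for about 4 mm of sinking. I saw no stiff contact that would suggest the blade was bearing on the frame. About 1 N of sideways force remains.
- **Position:** in the last wrist picture the blade's centre was about 2–3 mm from the cross. The blade was within about 0.01 rad of the strip's length, and the tool was within about 0.004 rad of vertical.
- **Lid:** the wrist pictures show it leaning back open on its own. I estimated its angle as at least 1.6 rad from where the blade pushed it, but did not measure it directly.
- **Other things:** by my planned clearances the arm stayed clear of the bottle, tin, lens and calipers, and also of the pink look-alikes. I did not re-measure their positions at the end.

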